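# Hang up the bait pail, fetch the hidden spare reel spool and show it

## Task

The spare reel spool is inside the grey tackle box, under its flap, and a small bait pail is standing on that flap. Hang the pail by its bail on the hook of the stand without tipping it, swing the flap open, then take out the spool (the flanged one with a knob on top) and leave the flat round tin in its pocket. Finish while still holding the spool in the gripper, upright and still, about 20 cm above the middle of the round cork mat; do not put it down, and do not disturb the jar, the line spool or the reel.

Things in the scene. Friction and masses are not known exactly. Their poses are not given: they have to be found in the camera images.
- box: Grey plastic tackle box, fixed, 160 (x) x 220 (y) x 80 mm high, walls 6 mm; origin: centre of its underside; its -x side is the front, roughly facing the robot. Inside, a black foam insert (top 22 mm above the counter) has two round pockets 54 mm wide, 12 mm deep, at x -12 mm and y -50 and +50 mm in the box frame. One holds the spool, the other the tin; which is which varies.
- flap (a joint): Hinge angle of the box's flap in rad: 0 closed flat, grows as the front edge swings up and away from the robot, 1.57 upright, stop at 1.75. The stiff hinge keeps it wherever it is left; about 3 N of lift at the handle moves it. The flap is a grey plate 160 x 220 x 8 mm lying on the box's rim (top face 88.5 mm above the counter when closed), 0.2 kg.
- flap_handle (a point): Middle of the flap's dark steel handle: a round bar 11 mm thick, 100 mm long, parallel to the hinge (the box's y), 35 mm off the flap's top face, 30 mm in from the front edge, on a leg near each end. It can be pinched from above across the box's x; the fingers may stay pointing straight down on it while the flap swings to about 1.4 rad.
- flap_hinge (a point): A point on the flap's hinge line, at the middle of the box's far (+x) top edge, 80.5 mm above the counter, on the underside of the flap. The hinge line runs along the box's y. The handle bar is 130 mm from it along the flap and 43 mm above the flap's underside.
- spool: Spare reel spool, bare aluminium, upright in a pocket, hidden under the flap. Origin: centre of its underside, z along its axis. Skirt 50 mm across up to 13 mm, waist 36 mm, top flange 48 mm across (top face at 34 mm), then a dark round knob 18 mm across from 34 to 58 mm. About 90 g. Grip the knob from above; fingers closing along the box's y keep a wide gripper clear of the open flap.
- spool_knob (a point): Centre of the top face of the spool's knob, 58 mm above the spool's underside.
- tin: Flat round steel tin, 50 mm across, 32 mm high with a plain flat top and no knob, in the other pocket. To be left there. Origin: centre of its underside.
- pail: Small aluminium bait pail with cork floats in it, on the closed flap behind the handle: rim 88 mm, foot 72 mm across, 55 mm high, about 160 g. Origin: centre of its underside, z up. A stiff wire bail (7 mm, does not fold) spans it along its own y, 92 mm wide, rising to a low peak; its window is free from 55 to 131 mm above the underside at the middle. On the peak stands a square wooden grip block.
- pail_bail (a point): Middle of the bail's wire at its peak, 135 mm above the pail's underside. The hook goes under here.
- pail_grip (a point): Top centre of the wooden grip block on the bail: 18 x 18 mm, square to the pail's x and y, its underside 33 mm below this point, just above the wire. Pinch it from above; 169.5 mm above the pail's underside.
- stand: Steel hook stand, fixed. Origin: on the counter, straight under the hook's seat. Its post (16 mm thick, 195 mm high) stands 95 mm beyond in the stand's own +x on a base plate 110 x 130 x 12 mm; from the post a level round arm, 8 mm thick, runs in -x, roughly towards the robot, and ends in an upturned tip.
- stand_seat (a point): The place on the hook where the bail should hang: on the centreline of the level arm, 180 mm above the counter, 95 mm before the post. Same axes as the stand. The bail must pass over the tip with the arm in its window, bail across the arm.
- stand_tip (a point): End of the hook's upturned tip: 30 mm from the seat in the stand's -x and 18 mm higher (the steel reaches 4 mm higher still).
- mat: Round cork mat, 100 mm across, 3 mm thick, fixed flat on the counter. Origin: its centre, on the counter.
- jar: Bystander: glass jar, 56 mm across, 75 mm high. Origin: centre of its underside.
- line_spool: Bystander: white line spool lying flat, 70 mm across, 36 mm high. Origin: centre of its underside.
- reel: Bystander: black fishing reel, about 90 x 75 x 60 mm. Origin: underside, below the middle of its housing.

How it is judged:
On the way, in this order (a step that is already met when the one before it is completed fails the run):
1. the pail hangs by its bail on the hook, let go (z of pail in the frame of stand_seat between -0.15 and -0.1 m and x of pail_bail in the frame of stand_seat between -0.035 and 0.08 m and y of pail_bail in the frame of stand_seat between -0.025 and 0.025 m and contact force between pail and stand above 0.5 N and contact force between pail and the fingers below 0.1 N), for 0.3 s.
2. the flap is swung open, at least 1.0 rad (57 degrees) (value of joint flap above 1 rad), for 0.2 s.
3. the spool is held in the fingers, drawn out of the box (z of spool in the frame of box above 0.1 m and contact force between spool and the fingers above 0.5 N), for 0.2 s.
At the end, for the whole second after the job is handed in: Spool in the fingers alone, upright within 0.25 rad, still, underside 14 to 27 cm above the counter, axis within 4 cm of the mat's centre; pail hanging freely by its bail on the hook, within 25 mm sideways of the arm; tin in its pocket; bystanders not moved (all of step 1 and z of tin in the frame of box below 0.025 m and distance of tin from where it was at the start of the episode below 0.025 m and height (world z) of spool between 0.14 and 0.27 m and horizontal distance between spool and mat below 0.04 m and angle between spool's own z axis and vertical below 0.25 rad and linear speed of spool below 0.03 m/s and contact force between spool and the fingers above 0.5 N and contact force between spool and box below 0.1 N and contact force between spool and stand below 0.1 N and contact force between spool and pail below 0.1 N); the arm keeps its last pose, push and grip.
It fails at once if the pail is tipped by more than 0.7 rad (angle between pail's own z axis and vertical above 0.7 rad).
It fails at once if the tin is moved from its pocket (more than 25 mm) (distance of tin from where it was at the start of the episode above 0.025 m).
It fails at once if a bystander (jar, line spool, reel) is moved by more than 3 cm (distance of any of jar, line_spool, reel from where it was at the start of the episode above 0.03 m).
It also fails if it takes over 72 s, if anything falls off the work surface, if the arm or the gripper's body presses on something with over 40 N, if the wrist force passes 120 N, or if a joint passes its speed limit or range.

## Robot

A 6-joint arm with a two-finger parallel gripper is mounted at the origin on the work surface. World frame = base frame: x ahead of the robot, y to its left, z up, the work surface at z = 0. Lengths are in m, angles in rad, forces in N, time in s.
With the tool pointing down it reaches from about 0.325 to 0.875 m from the base axis. Payload 4.4 kg.
Tool frame: the origin (TCP) lies at the very end of the fingers, on their centre line; the grasp point (between the pads) lies 19 mm behind it; z points along the fingers, y is the line along which they close (so a half turn about z gives the same grasp; the last joint's range is limited). The gripper opens to 85 mm and grips with 20 to 120 N. Pads are 22 mm wide; open, the fingers measure 114 mm over their backs; the gripper's body (76 mm by 85 mm) begins 54 mm behind the grasp point. The pads swing forward as they close: fully open they stand 13 mm farther back than shut.
Start: joints at [1.121, 0.207, 1.542, -0, 1.393, -0.15], TCP at [0.17, 0.549, 0.231] pointing down, gripper open.
Joint ranges: [-2.73, 2.73], [-0.86, 2.22], [0.23, 2.46], [-1.11, 4.25], [0.08, 2.63], [-2.82, 2.82]. Speed limits (rad/s): [2.79, 2.79, 3.14, 3.14, 3.14, 3.14].

## Interface

Orientations are given as a unit quaternion [w, x, y, z].
In Python, from plant import sense, cams, workorder gives the robot as it stands.
- The arm moves only by the tool move_arm, never from a script. Its arguments are lists of equal length, an entry for each row: "linear": the shift along the world's x, y, z in cm, a list of three; "delta_rot": the turn, a rotation vector about the world's x, y, z in degrees, a list of three; "fingers": the opening in per cent of the stroke, from 0 (shut) to 100 (fully open). A call has 1 to 12 rows; each row is the pose to reach, as a shift and turn from the pose commanded when the call began; what a row does not reach only later rows make up. A row lasts 1/12 s, in which the tool goes at most 41.7 mm and 7.16 degrees, less where a joint would pass 70% of its speed; a pose out of reach is approached as far as the arm can. A call with a gripper value outside its range is refused whole. The fingers move at their own pace and stop on an object; "force" is the grip in N (left out, the last holds). Time passes only in rows, so rows that repeat a pose let the fingers close. It gives the time, the measured TCP pose, the force, the opening and the grip force at its end, in the units of the state.
- sense(): the state, without advancing time (a new reading comes with each control period).
- cams.get_image(name): name is "scene" or "top" or "wrist"; returns a dict with "color" (480x640x3 uint8, red, green, blue), "camera_matrix" (3x3 intrinsics, pixels), "D" ([k1, k2, p1, p2, k3] as OpenCV has them; the pictures are not rectified), "R" (3x3) and "t" (3): a world point X has camera coordinates R X + t. Camera axes: x right, y down, z forward; pixel columns grow to the right and rows downward; lengths in m; the calibration is good to about 2 mm. A picture is of the moment at which its call begins. There is no depth.
- workorder.close_job(): hands the job in; it is judged then, once.
The state is a dict: "time_s": time; "joint_positions": joint angles; "joint_velocities": joint speeds; "joint_efforts": joint torques, N m; "position": TCP position; "tcp_rot": TCP orientation; "wrist_force": force on the tool from outside, world axes, zero at the start; "torque": the same for the moment, N m; "gripper_width": opening from 0.0 (shut) to 1.0 (fully open); "finger_force": force on a finger pad.
Only numpy, scipy, OpenCV 4.12 (cv2) and the standard library are available. Lean on these libraries where they do the work, as an engineer would, in place of code of your own. Each camera call takes 0.05 s, during which the arm holds its last target. There are 200 camera calls.

## Working session

There is one attempt and no reset: what is moved stays moved. The work goes in short steps, Python scripts to look and compute and a tool call to move; the robot and the scene stay as the last step left them, time stands still between calls to the robot, and variables do not carry over. Pictures are saved under pics/ and viewed, at most 11 in all, crops included, and the job is handed in when it is done.

Besides the shell and the picture viewer there is one more tool, called after "Call:" by a JSON object that holds its "method" and its "body", one argument or row to a line. move_arm: Moves the arm, as the interface text tells. Its arguments: {"type":"object","properties":{"linear":{"type":"array","items":{"type":"array","items":{"type":"number"}}},"delta_rot":{"type":"array","items":{"type":"array","items":{"type":"number"}}},"fingers":{"type":"array","items":{"type":"number"}},"force":{"type":"number"}},"required":["linear","delta_rot","fingers"]}

```bash
ls; mkdir -p pics
cat > h.py <<'E'
import numpy as np, cv2, pickle
from plant import sense, cams
def snap(name,fn):
    d=cams.get_image(name); cv2.imwrite(f'pics/{fn}.png',cv2.cvtColor(d['color'],cv2.COLOR_RGB2BGR))
    pickle.dump(d,open(f'pics/{fn}.pkl','wb')); return d
def load(fn): return pickle.load(open(f'pics/{fn}.pkl','rb'))
def ray(d,u,v):
    p=cv2.undistortPoints(np.array([[[u,v]]],float),np.array(d['camera_matrix']),np.array(d['D']))[0,0]
    R=np.array(d['R']);t=np.array(d['t']); return -R.T@t, R.T@np.array([p[0],p[1],1])
def at_z(d,u,v,z):
    c,r=ray(d,u,v); return c+r*(z-c[2])/r[2]
def tri(*obs):
    A=np.zeros((3,3));b=np.zeros(3)
    for d,u,v in obs:
        c,r=ray(d,u,v); r/=np.linalg.norm(r); P=np.eye(3)-np.outer(r,r); A+=P;b+=P@c
    return np.linalg.solve(A,b)
def proj(d,X):
    R=np.array(d['R']);t=np.array(d['t'])
    return cv2.projectPoints(np.array(X,float).reshape(-1,3),cv2.Rodrigues(R)[0],t,np.array(d['camera_matrix']),np.array(d['D']))[0][:,0]
E
python3 - <<'E'
from h import *
a=snap('top','top0');b=snap('scene','scene0')
for d in(a,b): print(-np.array(d['R']).T@d['t'])
print(sense())
E
```

```text
pics
[ 0.48182019 -0.06861405  1.42288106]
[0.96944481 0.47469404 1.34944676]
{'time_s': 0.1, 'joint_positions': array([ 1.12049355e+00,  2.07353342e-01,  1.54283406e+00, -2.15471240e-06,
        1.39350030e+00, -1.50481190e-01]), 'joint_velocities': array([ 0.00126305, -0.00144494, -0.00589965,  0.0002024 , -0.0029588 ,
       -0.00052166]), 'joint_efforts': array([-1.00127978e-03, -3.84090650e+01, -2.92549288e+01, -2.92958102e-04,
        4.86896024e-03, -2.25472360e-05]), 'position': array([0.16952229, 0.54871764, 0.23022045]), 'tcp_rot': array([-3.08944414e-04,  1.49349654e-01,  9.88783891e-01, -1.00093165e-03]), 'wrist_force': array([-0.45484762, -0.46923168,  0.47090195]), 'torque': array([0.01268961, 0.00832011, 0.01177773]), 'finger_force': 0.0, 'gripper_width': 1.0046597554653482}
```

View pics/top0.png

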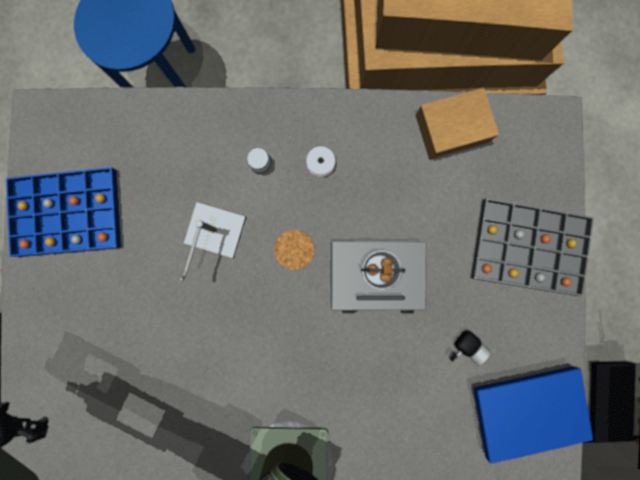

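View pics/scene0.png

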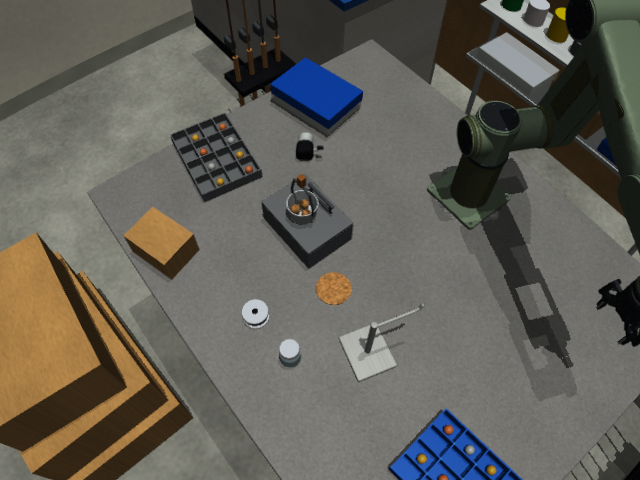

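The top view shows the box at (378,275) with the pail at (381,270) and the handle at (380,297). The mat is at (294,250), and the stand plate at (215,230) with its hook tip near (183,278). Next I'll enlarge both views.

Run:
```python
from h import *
a=cv2.imread('pics/top0.png');b=cv2.imread('pics/scene0.png')
def c(i,x,y,w,h): return cv2.resize(i[y:y+h,x:x+w],(400,300),interpolation=cv2.INTER_CUBIC)
o=np.vstack([np.hstack([c(a,320,230,120,90),c(a,160,195,120,90)]),np.hstack([c(b,255,170,120,90),c(b,325,295,120,90)])])
cv2.imwrite('pics/c0.png',o)
A=load('top0')
print('mat',at_z(A,294,250,.003),'jar',at_z(A,258.5,160,.075),'ls',at_z(A,321,161,.036))
for p in [(332,240),(425,240),(426,309),(332,309)]: print('flapcorner',at_z(A,*p,.0885))
```

```text
mat [ 0.53485422 -0.00655125  0.003     ] jar [0.7452699  0.07883779 0.075     ] ls [ 0.75254045 -0.07008842  0.036     ]
flapcorner [ 0.55636925 -0.09852336  0.0885    ]
flapcorner [ 0.55976368 -0.31657312  0.0885    ]
flapcorner [ 0.3985596 -0.320312   0.0885   ]
flapcorner [ 0.39588584 -0.10085467  0.0885    ]
```

View pics/c0.png

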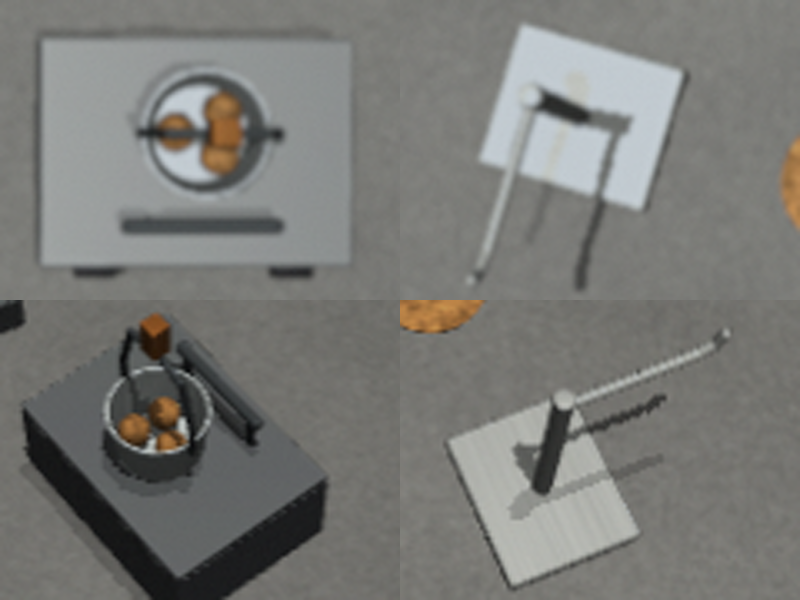

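The crops show the grip block top at about (388,269) in the top view and (301,177) in the scene view. The hook tip is at (182.5,279) and (422,305), and the post top at (199,224) and (374,325).

Run:
```python
from h import *
A=load('top0');B=load('scene0')
print('grip',tri((A,388,269),(B,300.9,176.6)),at_z(A,388,269,.258),at_z(B,300.9,176.6,.258))
print('bail ends (rim level)',at_z(A,320+138/3.333,230+133/3.333,.16),at_z(A,320+280/3.333,230+134/3.333,.16))
print('tip',tri((A,182.5,279),(B,422.2,304.5)),at_z(A,182.5,279,.2),at_z(B,422.2,304.5,.2))
print('post',tri((A,199,223.8),(B,373.9,325)),at_z(A,199,223.8,.195),at_z(B,373.9,325,.195))
C=[(160+(520-400)/3.333,195+24/3.333),(160+285/3.333,195+70/3.333),(160+243/3.333,195+210/3.333),(160+80/3.333,195+160/3.333)]
c=np.array([at_z(A,*p,.012) for p in C]);print(c,c.mean(0))
h=[at_z(A,320+x/3.333,230+226/3.333,.1235+.005) for x in(122,284)];print('handle',h,np.mean(h,0))
```

```text
grip [ 0.48873244 -0.20854589  0.26093879] [ 0.48954608 -0.20961672  0.258     ] [ 0.48667905 -0.20962757  0.258     ]
bail ends (rim level) [ 0.48736719 -0.16269763  0.16      ] [ 0.4880284  -0.25701782  0.16      ]
tip [0.46034632 0.22528281 0.19608096] [0.46145339 0.223315   0.2       ] [0.46093208 0.22704611 0.2       ]
post [0.58106943 0.19297444 0.19011427] [0.58107578 0.19155871 0.195     ] [0.58228756 0.19451983 0.195     ]
[[0.64969518 0.23942105 0.012     ]
 [0.61687398 0.11473479 0.012     ]
 [0.51237527 0.14366557 0.012     ]
 [0.54756569 0.26668893 0.012     ]] [0.58162753 0.19112759 0.012     ]
handle [array([ 0.42443803, -0.15501698,  0.1285    ]), array([ 0.4258323 , -0.26510272,  0.1285    ])] [ 0.42513517 -0.21005985  0.1285    ]
```

Call:
{"method": "move_arm", "body": {
  "linear": [
    [1, -2, 3],
    [2.5, -5, 6],
    [4, -8.5, 9],
    [5.5, -12, 11],
    [7, -15.5, 12],
    [8.5, -19, 12],
    [10, -22.5, 12],
    [11.5, -26, 12],
    [13, -29.5, 12],
    [14.5, -33, 12],
    [15.5, -36, 12],
    [16, -38, 12]
  ],
  "delta_rot": [
    [0, 0, 2],
    [0, 0, 4],
    [0, 0, 6],
    [0, 0, 8],
    [0, 0, 10],
    [0, 0, 12],
    [0, 0, 14],
    [0, 0, 16],
    [0, 0, 17.5],
    [0, 0, 17.5],
    [0, 0, 17.5],
    [0, 0, 17.5]
  ],
  "fingers": [100, 100, 100, 100, 100, 100, 100, 100, 100, 100, 100, 100],
  "force": 40
}}

```text
time_s: 1.1
position: [0.3302, 0.1667, 0.3509]
tcp_rot: [-0.0, -0.001, 1.0, -0.001]
wrist_force: [-0.3, 0.2, 0.2]
gripper_width: 1.005
finger_force: 0.0
```

Call:
{"method": "move_arm", "body": {
  "linear": [
    [1, -3, 0],
    [2.5, -6.5, 0],
    [4, -10, 0],
    [5.5, -13.5, 0],
    [7, -17, 0],
    [8.5, -20.5, 0],
    [10, -24, 0],
    [11.5, -27.5, 0],
    [13, -31, 0],
    [14.5, -34.5, 0],
    [15.5, -36.8, 0],
    [15.9, -37.8, 0]
  ],
  "delta_rot": [
    [0, 0, 0],
    [0, 0, 0],
    [0, 0, 0],
    [0, 0, 0],
    [0, 0, 0],
    [0, 0, 0],
    [0, 0, 0],
    [0, 0, 0],
    [0, 0, 0],
    [0, 0, 0],
    [0, 0, 0],
    [0, 0, 0]
  ],
  "fingers": [70, 70, 70, 70, 70, 70, 70, 70, 70, 70, 70, 70]
}}

```text
time_s: 2.1
position: [0.4892, -0.2118, 0.3499]
tcp_rot: [-0.001, -0.001, 1.0, 0.0]
wrist_force: [-0.6, 0.6, 0.2]
gripper_width: 0.699
finger_force: 0.0
```

Run:
```python
from h import *
W=snap('wrist','w1');T=snap('top','t1');B=snap('scene','s1')
s=sense();print(s['time_s'],s['position'],s['tcp_rot'],s['gripper_width'])
print(proj(W,[[.4885,-.209,.258]]))
w=cv2.imread('pics/w1.png');b=cv2.imread('pics/s1.png')
cv2.imwrite('pics/c1.png',np.hstack([cv2.resize(w,(480,360)),cv2.resize(b[130:230,250:340],(320,360))]))
```

```text
2.25 [ 0.48843855 -0.20841633  0.35049233] [-8.18683730e-04 -2.37223093e-03  9.99996472e-01  8.70211388e-04] 0.7023549954042062
[[321.88312316 244.58595286]]
```

View pics/c1.png

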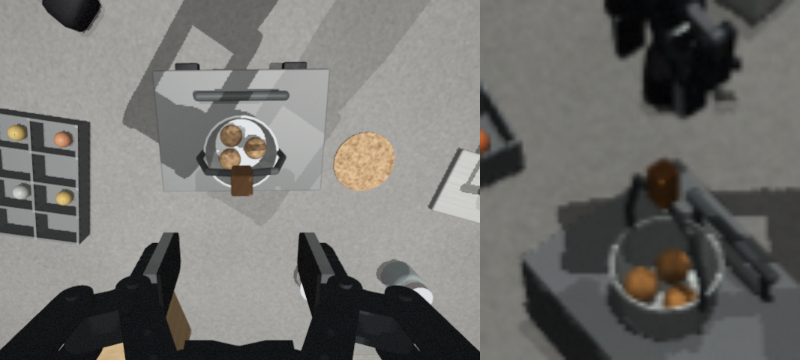

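The block top sits at about (322,248) in the wrist view, against a predicted (322,245), so it is centred. I'll go down and grip it.

Call:
{"method": "move_arm", "body": {
  "linear": [
    [0, 0, -2],
    [0, 0, -4.5],
    [0, 0, -7],
    [0, 0, -9.5],
    [0, 0, -11],
    [0, 0, -11.8],
    [0, 0, -11.8],
    [0, 0, -11.8],
    [0, 0, -11.8],
    [0, 0, -11.8],
    [0, 0, -11.8],
    [0, 0, -11.8]
  ],
  "delta_rot": [
    [0, 0, 0],
    [0, 0, 0],
    [0, 0, 0],
    [0, 0, 0],
    [0, 0, 0],
    [0, 0, 0],
    [0, 0, 0],
    [0, 0, 0],
    [0, 0, 0],
    [0, 0, 0],
    [0, 0, 0],
    [0, 0, 0]
  ],
  "fingers": [70, 70, 70, 70, 70, 60, 30, 10, 5, 5, 5, 5],
  "force": 50
}}

```text
time_s: 3.25
position: [0.4897, -0.2092, 0.2351]
tcp_rot: [0.001, -0.003, 1.0, -0.001]
wrist_force: [-0.5, -0.9, 4.0]
gripper_width: 0.199
finger_force: 51.1
```

Call:
{"method": "move_arm", "body": {
  "linear": [
    [0, 0, 0.6],
    [0, 0, 1.8],
    [0, 0, 3.2],
    [0, 0.3, 4.6],
    [-0.2, 1.3, 5.6],
    [-0.5, 2.8, 6],
    [-1, 4.7, 6],
    [-1.5, 7, 6],
    [-2, 9.5, 6],
    [-2.5, 12, 6],
    [-3, 14.5, 6],
    [-3.5, 17, 6]
  ],
  "delta_rot": [
    [0, 0, 0],
    [0, 0, 0],
    [0, 0, 0],
    [0, 0, 0],
    [0, 0, -0.5],
    [0, 0, -1],
    [0, 0, -2],
    [0, 0, -3],
    [0, 0, -4],
    [0, 0, -5],
    [0, 0, -6],
    [0, 0, -7]
  ],
  "fingers": [5, 5, 5, 5, 5, 5, 5, 5, 5, 5, 5, 5]
}}

```text
time_s: 4.25
position: [0.4529, -0.0369, 0.2936]
tcp_rot: [-0.0, 0.059, 0.998, 0.0]
wrist_force: [0.6, -1.1, -1.8]
gripper_width: 0.2
finger_force: 50.2
```

Call:
{"method": "move_arm", "body": {
  "linear": [
    [-0.5, 2.5, 0],
    [-1, 5, 0],
    [-1.5, 7.5, 0],
    [-2.1, 10, 0],
    [-2.7, 12.5, -0.5],
    [-3.3, 15, -1],
    [-4, 17.5, -1.7],
    [-4.7, 20, -2.5],
    [-5.3, 22.5, -3.5],
    [-5.8, 25, -4.5],
    [-6.1, 27.2, -5],
    [-6.2, 28.2, -5.2]
  ],
  "delta_rot": [
    [0, 0, -1],
    [0, 0, -2],
    [0, 0, -3],
    [0, 0, -4],
    [0, 0, -5],
    [0, 0, -6],
    [0, 0, -7],
    [0, 0, -8],
    [0, 0, -8],
    [0, 0, -8],
    [0, 0, -8],
    [0, 0, -8]
  ],
  "fingers": [5, 5, 5, 5, 5, 5, 5, 5, 5, 5, 5, 5]
}}

```text
time_s: 5.25
position: [0.3897, 0.2456, 0.2405]
tcp_rot: [-0.001, 0.127, 0.992, 0.0]
wrist_force: [-0.2, -0.7, -2.1]
gripper_width: 0.201
finger_force: 50.2
```

Run:
```python
from h import *
T=snap('top','t2');B=snap('scene','s2')
s=sense();print(s['time_s'],s['position'],s['tcp_rot'],s['gripper_width'],s['wrist_force'])
t=cv2.imread('pics/t2.png');b=cv2.imread('pics/s2.png')
cv2.imwrite('pics/c2.png',np.hstack([cv2.resize(t[200:300,140:240],(400,400),interpolation=2),cv2.resize(b[260:360,360:460],(400,400),interpolation=2)]))
print(proj(T,[s['position']]),proj(B,[s['position']]))
```

```text
5.35 [0.39087262 0.24443469 0.24109474] [-5.02804232e-04  1.26253239e-01  9.91997872e-01 -2.98430222e-04] 0.2016126200367921 [ 0.00689838 -0.15457929 -2.48819345]
[[167.06898755 313.09093868]] [[452.22192101 285.49652088]]
```

View pics/c2.png

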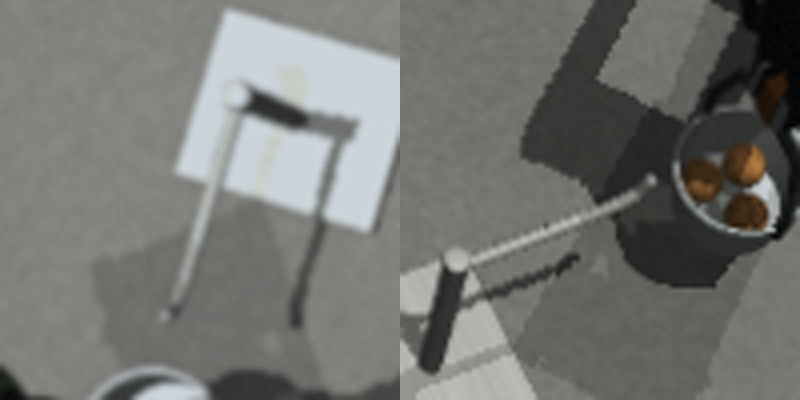

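The pail is lined up with the arm axis, just in front of the tip at (162,280) top, with its rim below the hook. Now I'll slide it in over the tip.

Call:
{"method": "move_arm", "body": {
  "linear": [
    [0.5, -0.1, 0],
    [1.5, -0.4, 0],
    [2.7, -0.8, 0],
    [4, -1.1, 0],
    [5.3, -1.5, 0],
    [6.6, -1.8, 0],
    [7.9, -2.2, 0],
    [9.2, -2.5, 0],
    [10.2, -2.8, 0],
    [10.7, -2.9, 0],
    [10.8, -3, 0],
    [10.8, -3, 0]
  ],
  "delta_rot": [
    [0, 0, 0],
    [0, 0, 0],
    [0, 0, 0],
    [0, 0, 0],
    [0, 0, 0],
    [0, 0, 0],
    [0, 0, 0],
    [0, 0, 0],
    [0, 0, 0],
    [0, 0, 0],
    [0, 0, 0],
    [0, 0, 0]
  ],
  "fingers": [5, 5, 5, 5, 5, 5, 5, 5, 5, 5, 5, 5]
}}

```text
time_s: 6.35
position: [0.4998, 0.2132, 0.241]
tcp_rot: [-0.0, 0.128, 0.992, -0.0]
wrist_force: [-0.7, -0.5, -1.4]
gripper_width: 0.195
finger_force: 50.2
```

Call:
{"method": "move_arm", "body": {
  "linear": [
    [0, 0, -0.4],
    [0, 0, -1],
    [0, 0, -1.7],
    [0, 0, -2.3],
    [0, 0, -2.8],
    [0, 0, -3.1],
    [0, 0, -3.4],
    [0, 0, -3.7],
    [0, 0, -3.9],
    [0, 0, -4.1],
    [0, 0, -4.2],
    [0, 0, -4.2]
  ],
  "delta_rot": [
    [0, 0, 0],
    [0, 0, 0],
    [0, 0, 0],
    [0, 0, 0],
    [0, 0, 0],
    [0, 0, 0],
    [0, 0, 0],
    [0, 0, 0],
    [0, 0, 0],
    [0, 0, 0],
    [0, 0, 0],
    [0, 0, 0]
  ],
  "fingers": [5, 5, 5, 5, 5, 5, 5, 5, 5, 5, 5, 5]
}}

```text
time_s: 7.35
position: [0.5, 0.2134, 0.1998]
tcp_rot: [0.0, 0.128, 0.992, 0.0]
wrist_force: [-0.7, -0.5, -1.2]
gripper_width: 0.198
finger_force: 50.6
```

Run:
```python
from h import *
T=snap('top','t3');B=snap('scene','s3');W=snap('wrist','w3')
s=sense();print(s['time_s'],s['position'],s['gripper_width'],s['wrist_force'],s['torque'])
w=cv2.imread('pics/w3.png');b=cv2.imread('pics/s3.png')
cv2.imwrite('pics/c3.png',np.hstack([cv2.resize(w,(480,360)),cv2.resize(b[260:350,350:430],(320,360),interpolation=2)]))
```

```text
7.5 [0.50001913 0.21338757 0.19973389] 0.19792020195527202 [-0.50069364 -0.41604844  0.04317628] [-0.06742095  0.17346666  0.02300227]
```

View pics/c3.png

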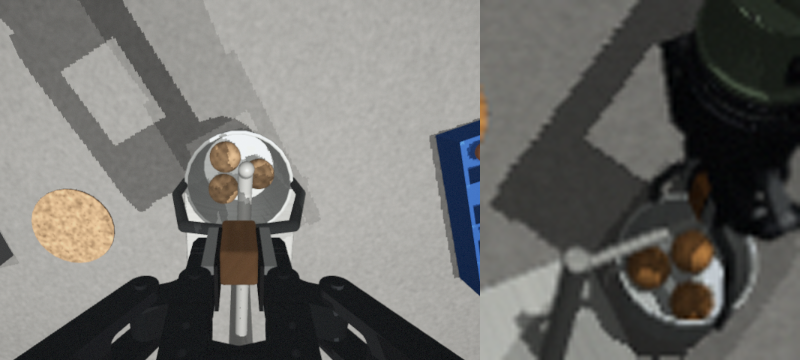

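The wrist view shows the arm through the bail window and centred, with the tip at (245,170) beyond the bail. I'll lower a little until contact.

Call:
{"method": "move_arm", "body": {
  "linear": [
    [0, 0, -0.1],
    [0, 0, -0.2],
    [0, 0, -0.3],
    [0, 0, -0.3]
  ],
  "delta_rot": [
    [0, 0, 0],
    [0, 0, 0],
    [0, 0, 0],
    [0, 0, 0]
  ],
  "fingers": [5, 5, 5, 5]
}}

```text
time_s: 7.83
position: [0.5003, 0.2134, 0.1992]
tcp_rot: [0.001, 0.128, 0.992, 0.0]
wrist_force: [-6.0, -3.3, 11.7]
gripper_width: 0.197
finger_force: 52.2
```

Call:
{"method": "move_arm", "body": {
  "linear": [
    [0, 0, 0.2],
    [0, 0, 0.2],
    [0, 0, 0.2],
    [0, 0, 0.2],
    [0, 0, 0.2],
    [0, 0, 0.2],
    [0, 0, 0.2],
    [0, 0, 2],
    [0, 0, 4.5],
    [0, 0, 7.5],
    [0, 0, 10],
    [0, 0, 11]
  ],
  "delta_rot": [
    [0, 0, 0],
    [0, 0, 0],
    [0, 0, 0],
    [0, 0, 0],
    [0, 0, 0],
    [0, 0, 0],
    [0, 0, 0],
    [0, 0, 0],
    [0, 0, 0],
    [0, 0, 0],
    [0, 0, 0],
    [0, 0, 0]
  ],
  "fingers": [25, 30, 35, 45, 55, 60, 60, 60, 60, 60, 60, 60]
}}

```text
time_s: 8.83
position: [0.5017, 0.2138, 0.3108]
tcp_rot: [0.003, 0.128, 0.992, 0.001]
wrist_force: [1.0, 0.8, 0.8]
gripper_width: 0.6
finger_force: 0.0
```

Run:
```python
from h import *
T=snap('top','t4');B=snap('scene','s4');W=snap('wrist','w4')
s=sense();print(s['time_s'],s['position'],s['gripper_width'],s['wrist_force'],s['joint_positions'])
w=cv2.imread('pics/w4.png');b=cv2.imread('pics/s4.png')
cv2.imwrite('pics/c4.png',np.hstack([cv2.resize(w,(480,360)),cv2.resize(b[260:350,350:430],(320,360),interpolation=2)]))
```

```text
8.9833 [0.5000305  0.21339619 0.30638995] 0.6011064611092006 [-0.49560025 -0.31563376 -0.02681542] [ 2.44161821e-01  8.99769170e-02  1.51974226e+00 -3.80023935e-05
  1.53078923e+00 -1.07051210e+00]
```

View pics/c4.png

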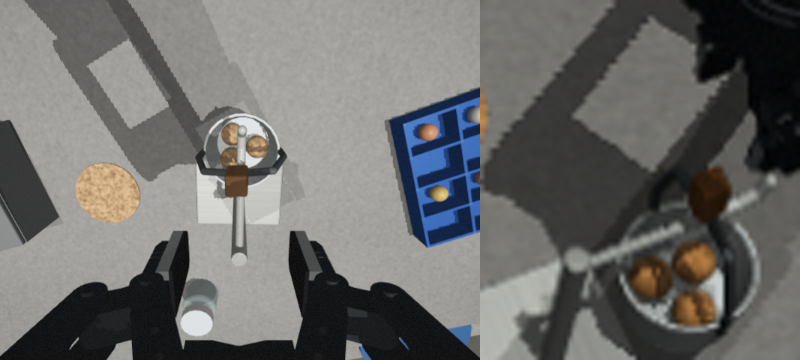

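The pail hangs freely on the arm: the block is at (236,180) in the wrist view, and the bail is across the arm. Next is the flap handle, turning the tool by -74.5°.

Call:
{"method": "move_arm", "body": {
  "linear": [
    [-0.3, -1.5, 0],
    [-0.8, -4.5, 0],
    [-1.5, -8.3, 0],
    [-2.2, -12.1, 0],
    [-2.9, -15.9, 0],
    [-3.6, -19.7, 0],
    [-4.3, -23.5, 0],
    [-5, -27.3, 0],
    [-5.7, -31.1, -1],
    [-6.3, -34.9, -2.5],
    [-6.9, -38.7, -4.5],
    [-7.2, -41.3, -6]
  ],
  "delta_rot": [
    [0, 0, -2],
    [0, 0, -8],
    [0, 0, -15],
    [0, 0, -22],
    [0, 0, -29],
    [0, 0, -36],
    [0, 0, -43],
    [0, 0, -50],
    [0, 0, -57],
    [0, 0, -64],
    [0, 0, -70],
    [0, 0, -74.5]
  ],
  "fingers": [60, 60, 60, 60, 60, 60, 60, 60, 60, 60, 60, 60]
}}

```text
time_s: 9.98
position: [0.4253, -0.2013, 0.2426]
tcp_rot: [-0.002, 0.704, 0.71, -0.001]
wrist_force: [0.2, 0.6, -0.1]
gripper_width: 0.598
finger_force: 0.0
```

Call:
{"method": "move_arm", "body": {
  "linear": [
    [0, -0.5, -0.5],
    [0, -0.9, -1],
    [0, -0.9, -1],
    [0, -0.9, -1]
  ],
  "delta_rot": [
    [0, 0, 0],
    [0, 0, 0],
    [0, 0, 0],
    [0, 0, 0]
  ],
  "fingers": [60, 60, 60, 60]
}}

```text
time_s: 10.32
position: [0.4277, -0.2074, 0.2355]
tcp_rot: [-0.001, 0.701, 0.713, 0.0]
wrist_force: [0.1, 1.3, -0.2]
gripper_width: 0.601
finger_force: 0.0
```

Run:
```python
from h import *
W=snap('wrist','w5')
s=sense();print(s['time_s'],s['position'],s['tcp_rot'],s['gripper_width'],s['joint_positions'])
print(proj(W,[[.4277,-.21,.1235],[.4277,-.16,.1235],[.4277,-.26,.1235]]))
```

```text
10.3667 [ 0.42818242 -0.2074828   0.23631801] [-1.60559820e-04  7.01245943e-01  7.12919387e-01  2.23318389e-04] 0.602230855805868 [-6.33727223e-01 -1.18908280e-02  1.76970559e+00  4.96583004e-04
  1.38403191e+00 -6.50328422e-01]
[[317.4719884  241.02167126]
 [318.69346655 164.05899142]
 [316.38569597 309.47179452]]
```

View pics/w5.png

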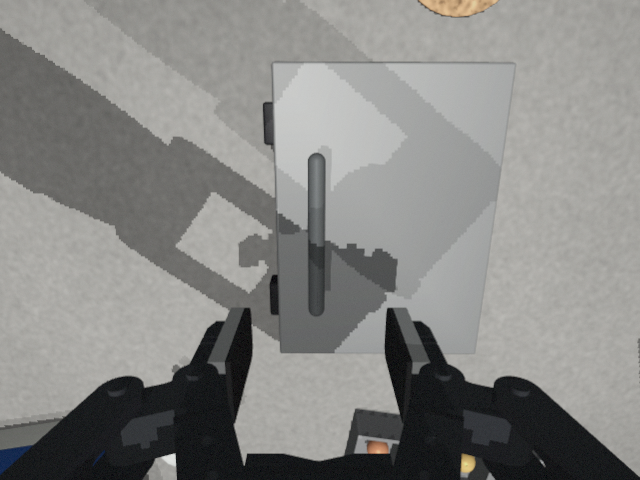

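The bar is at column 316.5, rows 155–314, matching the prediction. I'll go down and pinch it.

Call:
{"method": "move_arm", "body": {
  "linear": [
    [0, 0, -2],
    [0, 0, -5],
    [0, 0, -8],
    [0, 0, -10.5],
    [0, 0, -12.3],
    [0, 0, -12.9],
    [0, 0, -12.9],
    [0, 0, -12.9],
    [0, 0, -12.9],
    [0, 0, -12.9],
    [0, 0, -12.9]
  ],
  "delta_rot": [
    [0, 0, 0],
    [0, 0, 0],
    [0, 0, 0],
    [0, 0, 0],
    [0, 0, 0],
    [0, 0, 0],
    [0, 0, 0],
    [0, 0, 0],
    [0, 0, 0],
    [0, 0, 0],
    [0, 0, 0]
  ],
  "fingers": [60, 60, 60, 60, 60, 50, 30, 10, 0, 0, 0],
  "force": 35
}}

```text
time_s: 11.28
position: [0.4261, -0.2087, 0.1087]
tcp_rot: [-0.001, 0.702, 0.713, -0.002]
wrist_force: [-8.0, 0.6, 3.7]
gripper_width: 0.112
finger_force: 34.1
```

Run:
```python
import numpy as np
for n,f in((1,np.linspace(0,.72,13)[1:]),(2,np.linspace(.72,1.5,13)[1:])):
  for th in f:
    ph=max(0,(th-.72))/.78*15; p=np.radians(ph)
    P=lambda t,q:np.array([-.13*np.cos(t)+.043*np.sin(t)-.019*np.sin(q),.13*np.sin(t)+.043*np.cos(t)-.019*np.cos(q)])
    t0=0 if n==1 else .72
    print(n,np.round(100*(P(th,p)-P(t0,0)),2),round(ph,1))
```

```text
1 [0.28 0.77] 0.0
1 [0.61 1.53] 0.0
1 [0.98 2.26] 0.0
1 [1.39 2.97] 0.0
1 [1.85 3.65] 0.0
1 [2.35 4.3 ] 0.0
1 [2.88 4.93] 0.0
1 [3.45 5.52] 0.0
1 [4.06 6.07] 0.0
1 [4.7  6.59] 0.0
1 [5.37 7.07] 0.0
1 [6.06 7.5 ] 0.0
2 [0.74 0.43] 1.2
2 [1.51 0.8 ] 2.5
2 [2.29 1.12] 3.8
2 [3.1  1.39] 5.0
2 [3.93 1.61] 6.2
2 [4.76 1.77] 7.5
2 [5.6  1.87] 8.8
2 [6.45 1.92] 10.0
2 [7.3 1.9] 11.2
2 [8.15 1.84] 12.5
2 [8.99 1.71] 13.8
2 [9.82 1.53] 15.0
```

Call:
{"method": "move_arm", "body": {
  "linear": [
    [0.3, 0, 0.8],
    [0.6, 0, 1.5],
    [1.0, 0, 2.3],
    [1.4, 0, 3.0],
    [1.85, 0, 3.65],
    [2.35, 0, 4.3],
    [2.9, 0, 4.95],
    [3.45, 0, 5.5],
    [4.05, 0, 6.1],
    [4.7, 0.1, 6.6],
    [5.35, 0.1, 7.1],
    [6.05, 0.1, 7.5]
  ],
  "delta_rot": [
    [0, 0, 0],
    [0, 0, 0],
    [0, 0, 0],
    [0, 0, 0],
    [0, 0, 0],
    [0, 0, 0],
    [0, 0, 0],
    [0, 0, 0],
    [0, 0, 0],
    [0, 0, 0],
    [0, 0, 0],
    [0, 0, 0]
  ],
  "fingers": [0, 0, 0, 0, 0, 0, 0, 0, 0, 0, 0, 0]
}}

```text
time_s: 12.28
position: [0.485, -0.2081, 0.186]
tcp_rot: [-0.002, 0.702, 0.712, -0.003]
wrist_force: [-16.3, 2.6, 17.2]
gripper_width: 0.105
finger_force: 34.6
```

Call:
{"method": "move_arm", "body": {
  "linear": [
    [0.6, 0, 0.6],
    [1.35, 0, 1.0],
    [2.1, 0, 1.35],
    [2.9, 0, 1.6],
    [3.75, 0, 1.8],
    [4.6, 0.1, 2.0]
  ],
  "delta_rot": [
    [0, 1.2, 0],
    [0, 2.5, 0],
    [0, 3.8, 0],
    [0, 5, 0],
    [0, 6.2, 0],
    [0, 7.5, 0]
  ],
  "fingers": [0, 0, 0, 0, 0, 0]
}}

```text
time_s: 12.78
position: [0.534, -0.2074, 0.2061]
tcp_rot: [-0.046, 0.701, 0.711, -0.047]
wrist_force: [-5.2, -1.2, 8.3]
gripper_width: 0.112
finger_force: 34.5
```

Call:
{"method": "move_arm", "body": {
  "linear": [
    [0.85, 0, 0.1],
    [1.7, 0, 0.15],
    [2.55, 0, 0.15],
    [3.4, 0, 0.1],
    [4.2, 0.05, 0],
    [5.0, 0.1, -0.2],
    [5.0, 0.1, -0.2]
  ],
  "delta_rot": [
    [0, 1.2, 0],
    [0, 2.5, 0],
    [0, 3.8, 0],
    [0, 5, 0],
    [0, 6.2, 0],
    [0, 7.5, 0],
    [0, 7.5, 0]
  ],
  "fingers": [0, 0, 0, 0, 0, 0, 0]
}}

```text
time_s: 13.37
position: [0.5874, -0.2068, 0.2038]
tcp_rot: [-0.09, 0.696, 0.706, -0.091]
wrist_force: [1.7, -0.9, 2.7]
gripper_width: 0.111
finger_force: 35.7
```

Run:
```python
from h import *
T=snap('top','t6');B=snap('scene','s6');W=snap('wrist','w6')
s=sense();print(s['time_s'],s['position'],s['tcp_rot'],s['wrist_force'])
t=cv2.imread('pics/t6.png');b=cv2.imread('pics/s6.png')
cv2.imwrite('pics/c6.png',np.hstack([cv2.resize(t[215:325,310:440],(400,338),interpolation=2),cv2.resize(b[150:280,240:370],(400,338),interpolation=2)]))
```

```text
13.5167 [ 0.5869181  -0.20675548  0.20382709] [-0.08888672  0.6963807   0.70639739 -0.09030945] [ 4.1420104  -1.76252671  5.40528732]
```

View pics/c6.png

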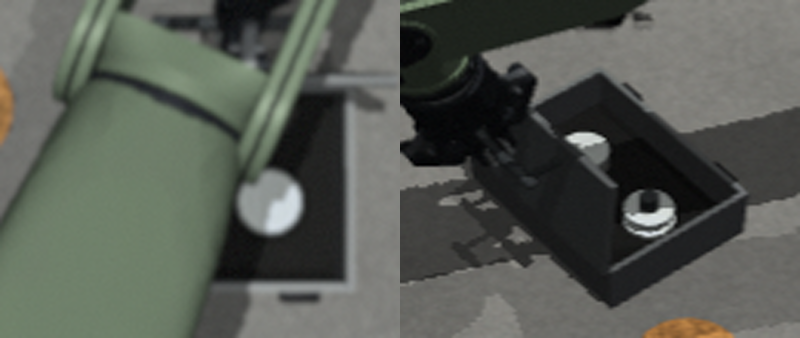

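The flap is open at about 1.5 rad. The spool with its knob is at the +y pocket and the tin at the -y pocket. I'll release the handle and back out along the tool axis.

Call:
{"method": "move_arm", "body": {
  "linear": [
    [0, 0, 0],
    [0, 0, 0],
    [0, 0, 0],
    [0.3, 0, 1],
    [0.8, 0, 3],
    [1.5, 0, 5.5],
    [2.2, 0, 8],
    [2.4, 0, 10],
    [2, 0, 11],
    [1, 0.2, 11.5],
    [-0.5, 0.5, 11.5],
    [-2.5, 1, 11.5]
  ],
  "delta_rot": [
    [0, 0, 0],
    [0, 0, 0],
    [0, 0, 0],
    [0, 0, 0],
    [0, 0, 0],
    [0, 0, 0],
    [0, 0, 0],
    [0, -3, 0],
    [0, -6, 0],
    [0, -9, 0],
    [0, -12, 0],
    [0, -15, 0]
  ],
  "fingers": [22, 24, 25, 25, 25, 25, 25, 25, 30, 40, 50, 50]
}}

```text
time_s: 14.52
position: [0.5597, -0.1958, 0.3165]
tcp_rot: [0.002, 0.702, 0.712, 0.001]
wrist_force: [0.1, 0.5, 0.5]
gripper_width: 0.501
finger_force: 0.0
```

Call:
{"method": "move_arm", "body": {
  "linear": [
    [-0.5, 0.2, 0],
    [-1.5, 0.6, 0],
    [-2.5, 1, 0],
    [-3.5, 1.4, 0],
    [-4.5, 1.8, 0],
    [-5.5, 2.2, 0],
    [-6.5, 2.6, 0],
    [-7.5, 3, 0],
    [-8.5, 3.4, 0],
    [-9.3, 3.7, 0],
    [-9.8, 3.8, 0],
    [-9.8, 3.8, 0]
  ],
  "delta_rot": [
    [0, 0, 4],
    [0, 0, 11],
    [0, 0, 18],
    [0, 0, 25],
    [0, 0, 32],
    [0, 0, 39],
    [0, 0, 46],
    [0, 0, 53],
    [0, 0, 60],
    [0, 0, 67],
    [0, 0, 74],
    [0, 0, 80]
  ],
  "fingers": [50, 50, 50, 50, 50, 50, 50, 50, 50, 50, 50, 50]
}}

```text
time_s: 15.52
position: [0.4603, -0.1571, 0.3159]
tcp_rot: [-0.0, 0.077, 0.997, 0.0]
wrist_force: [0.2, -0.6, -0.9]
gripper_width: 0.499
finger_force: 0.0
```

Call:
{"method": "move_arm", "body": {
  "linear": [
    [0, 0, -1],
    [0, 0, -3],
    [0, 0, -5],
    [0, 0, -7],
    [0, 0, -9],
    [0, 0, -11],
    [0, 0, -12],
    [0, 0, -12],
    [0, 0, -12]
  ],
  "delta_rot": [
    [0, 0, 5],
    [0, 0, 10],
    [0, 0, 10],
    [0, 0, 10],
    [0, 0, 10],
    [0, 0, 10],
    [0, 0, 10],
    [0, 0, 10],
    [0, 0, 10]
  ],
  "fingers": [50, 50, 50, 50, 50, 50, 50, 50, 50]
}}

```text
time_s: 16.27
position: [0.4613, -0.1576, 0.1955]
tcp_rot: [-0.0, -0.007, 1.0, 0.0]
wrist_force: [0.1, 0.3, 1.0]
gripper_width: 0.499
finger_force: 0.0
```

Run:
```python
from h import *
W=snap('wrist','w7')
s=sense();print(s['time_s'],s['position'],s['tcp_rot'],s['wrist_force'],s['gripper_width'],s['joint_positions'])
print(proj(W,[[.464,-.1597,.068],[.464,-.1597,.044]]))
```

```text
16.3167 [ 0.46199779 -0.15799298  0.19647457] [ 7.11351297e-04 -7.22044885e-03  9.99973598e-01 -4.02568692e-04] [ 9.22850944e-01 -2.32026171e-04 -2.53992307e-01] 0.503343974354006 [-5.06982711e-01  5.27624585e-02  1.78944276e+00 -1.32623723e-06
  1.29775271e+00 -2.09221971e+00]
[[314.18533116 232.32717572]
 [314.47695559 222.83793284]]
```

View pics/w7.png

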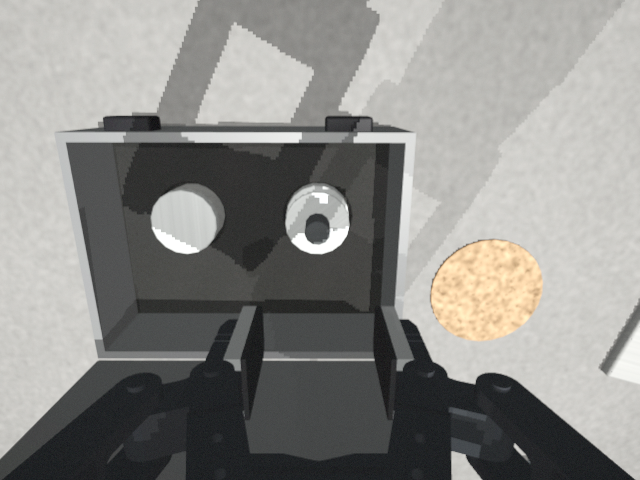

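The knob top is at (317.5,231), close to the predicted (314,232). The tin is at (188,218), and the flap is clear behind the gripper.

Run:
```python
from h import *
W=load('w7');print(at_z(W,317.5,231,.068), at_z(W,487,289,.003))
```

```text
[ 0.46301099 -0.15742599  0.068     ] [ 0.53502895 -0.00454956  0.003     ]
```

Call:
{"method": "move_arm", "body": {
  "linear": [
    [0.1, 0, -2],
    [0.1, 0, -5],
    [0.1, 0, -8],
    [0.1, 0, -11],
    [0.1, 0, -13.3],
    [0.1, 0, -14.5],
    [0.1, 0, -14.8],
    [0.1, 0, -14.8],
    [0.1, 0, -14.8],
    [0.1, 0, -14.8],
    [0.1, 0, -14.8],
    [0.1, 0, -14.8]
  ],
  "delta_rot": [
    [0, 0, 0],
    [0, 0, 0],
    [0, 0, 0],
    [0, 0, 0],
    [0, 0, 0],
    [0, 0, 0],
    [0, 0, 0],
    [0, 0, 0],
    [0, 0, 0],
    [0, 0, 0],
    [0, 0, 0],
    [0, 0, 0]
  ],
  "fingers": [50, 50, 50, 50, 50, 50, 45, 30, 15, 5, 5, 5],
  "force": 50
}}

```text
time_s: 17.32
position: [0.4638, -0.1584, 0.049]
tcp_rot: [0.002, -0.007, 1.0, -0.001]
wrist_force: [0.4, -0.5, 3.7]
gripper_width: 0.187
finger_force: 49.1
```

Call:
{"method": "move_arm", "body": {
  "linear": [
    [0, 0, 0.5],
    [0, 0, 1.5],
    [0, 0, 3],
    [0, 0, 4.7],
    [0, 0, 6.4],
    [0, 0, 8.1],
    [0, 0, 9.8],
    [0, 0, 11.5],
    [0, 0, 13.2],
    [0, 0, 14.9],
    [0, 0, 16],
    [0, 0, 16.5]
  ],
  "delta_rot": [
    [0, 0, 0],
    [0, 0, 0],
    [0, 0, 0],
    [0, 0, 0],
    [0, 0, 0],
    [0, 0, 0],
    [0, 0, 0],
    [0, 0, 0],
    [0, 0, 0],
    [0, 0, 0],
    [0, 0, 0],
    [0, 0, 0]
  ],
  "fingers": [5, 5, 5, 5, 5, 5, 5, 5, 5, 5, 5, 5]
}}

```text
time_s: 18.32
position: [0.4632, -0.1581, 0.2148]
tcp_rot: [0.002, -0.007, 1.0, -0.001]
wrist_force: [0.5, -0.1, -1.0]
gripper_width: 0.191
finger_force: 48.9
```

Call:
{"method": "move_arm", "body": {
  "linear": [
    [0, 0.7, 0.5],
    [0, 2, 1],
    [0, 3.7, 1.5],
    [0, 5.5, 2],
    [0, 7.3, 2.5],
    [0.5, 9.1, 2.5],
    [1.7, 10.8, 2.5],
    [3.2, 12.4, 2.5],
    [4.7, 13.8, 2.5],
    [6, 14.7, 2.5],
    [6.8, 15.2, 2.5],
    [7.1, 15.3, 2.5]
  ],
  "delta_rot": [
    [0, 0, 0],
    [0, 0, 0],
    [0, 0, 0],
    [0, 0, 0],
    [0, 0, 0],
    [0, 0, 0],
    [0, 0, 0],
    [0, 0, 0],
    [0, 0, 0],
    [0, 0, 0],
    [0, 0, 0],
    [0, 0, 0]
  ],
  "fingers": [5, 5, 5, 5, 5, 5, 5, 5, 5, 5, 5, 5]
}}

```text
time_s: 19.32
position: [0.5334, -0.0029, 0.2364]
tcp_rot: [-0.001, -0.008, 1.0, 0.0]
wrist_force: [-0.2, -0.3, -1.0]
gripper_width: 0.184
finger_force: 48.9
```

Call:
{"method": "move_arm", "body": {
  "linear": [
    [0, 0, 0],
    [0, 0, 0],
    [0, 0, 0],
    [0, 0, 0],
    [0, 0, 0],
    [0, 0, 0]
  ],
  "delta_rot": [
    [0, 0, 0],
    [0, 0, 0],
    [0, 0, 0],
    [0, 0, 0],
    [0, 0, 0],
    [0, 0, 0]
  ],
  "fingers": [5, 5, 5, 5, 5, 5]
}}

```text
time_s: 19.82
position: [0.5331, -0.0051, 0.2374]
tcp_rot: [0.0, -0.007, 1.0, -0.0]
wrist_force: [-0.3, -0.5, -0.3]
gripper_width: 0.187
finger_force: 48.9
```

Run:
```python
from h import *
B=snap('scene','s8');W=snap('wrist','w8')
s=sense();print(s['time_s'],s['position'],s['tcp_rot'],s['wrist_force'],s['gripper_width'],s['finger_force'])
w=cv2.imread('pics/w8.png');b=cv2.imread('pics/s8.png')
cv2.imwrite('pics/c8.png',np.hstack([cv2.resize(w,(400,300)),cv2.resize(b[160:370,200:480],(400,300),interpolation=2)]))
```

```text
19.9167 [ 0.5331976  -0.00490381  0.23740265] [ 6.73717760e-05 -6.94697222e-03  9.99975866e-01 -4.56740450e-05] [-0.40362255 -0.15462733  0.12618477] 0.18646169130273485 48.91879320144653
```

View pics/c8.png

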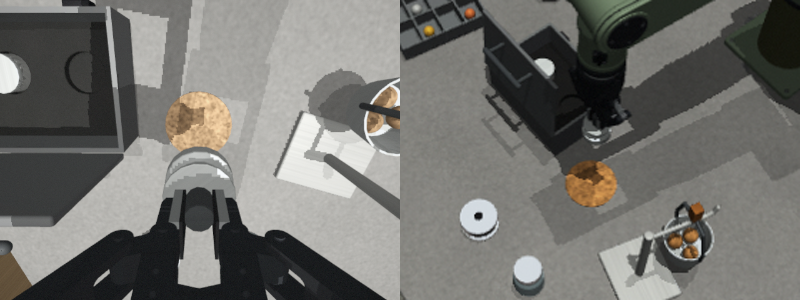

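The spool is held upright over the mat at (198,175). The tin is still in its pocket and the pail is still on the hook. Handing in.

```bash
python3 -c "
from plant import workorder; print(workorder.close_job())"
```

```text
the job is handed in; nothing more can be done
None
```

I handed the job in at about 20 s, but no verdict was returned: the pail hangs on the hook, the flap is open at about 1.5 rad, the tin is still in its pocket, the bystanders were not touched, and the spool is held upright and still about 20 cm above the mat's centre.

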